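# Snap the control board onto its posts

### The arm

A 6-joint arm with a two-finger parallel gripper is mounted at the origin on a cart in front of the work surface, level with it; the furniture and walls round the work are solid. World frame = base frame: x ahead of the robot, y to its left, z up, the work surface at z = 0. Lengths are in m, angles in rad, forces in N, time in s.
With the tool pointing down it reaches from about 0.325 to 0.9 m from the base axis. Payload 6.1 kg.
Tool frame: the origin (TCP) lies midway between the tips of the shut fingers; the grasp point (between the pads) lies 19 mm behind it; x points along the fingers, y is the direction in which the jaws open and shut, and the axes are right-handed (so a half turn about x gives the same grasp; the last joint's range is limited). The gripper opens to 85 mm and grips with 20 to 120 N. Pads are 22 mm wide; open, the fingers measure 114 mm over their backs; the gripper's body (76 mm by 85 mm) begins 54 mm behind the grasp point. The pads swing forward as they close: fully open they stand 13 mm farther back than shut.
Start: joints at [-1.353, 0.22, 1.526, -0, 1.395, -0.126], TCP at [0.211, -0.588, 0.2] pointing down, gripper open.
Joint ranges: [-2.98, 2.98], [-0.91, 2.08], [0.09, 2.57], [-1.24, 4.39], [0.2, 2.65], [-2.68, 2.68]. Speed limits (rad/s): [2.57, 2.57, 3.01, 3.14, 3.14, 3.14].

### API

Orientations are given as [roll, pitch, yaw] about the fixed x, y, z axes, in that order (R = Rz(yaw) Ry(pitch) Rx(roll)).
In Python, from plant import movep, move_l, set_joints, gripper_to, hold, inverse_kinematics, observe, get_image, get_calibration, Unreachable, job_done gives the robot as it stands. Calls block until the motion is done:
- movep(position, orientation): joint-space move of the TCP to a pose.
- move_l(position, feed=0.15, rotation=None, max_force=None): straight line of the TCP; rotation=None keeps the orientation; feed is the mean speed in m/s. With max_force (N) it stops when the force on the tool has changed by that much, and returns True; else False.
- set_joints(angles): joint-space move.
- gripper_to(opening, f_grip=None): finger opening in m; f_grip is the grip in N (None keeps the last); returns when the fingers have stopped.
- hold(seconds).
- inverse_kinematics(position, orientation): joint angles nearest the present ones, or None.
- observe(): the state.
- get_image(name): name is "side" or "top" or "wrist"; returns (picture, depth): 400x640x3 uint8, red, green, blue; 400x640 float32, m along the optical axis (not along the pixel's ray), 0 where there is no reading.
- get_calibration(name): a dict with "intrinsics" (3x3 intrinsics, pixels), "world_from_camera" (4x4, takes a point from camera to world coordinates). Camera axes: x right, y down, z forward; pixel columns grow to the right and rows downward; lengths in m; the calibration is good to about 2 mm. A picture is of the moment at which its call begins: read the wrist's pose just before it. get_calibration takes no time and is no camera call; for the wrist camera it gives the pose at the moment of the call.
A pose or a line that the arm cannot do raises Unreachable and nothing moves.
- job_done(): hands the job in, once; it reports no verdict.
The state is a dict: "time_s": time; "q": joint angles; "joint_velocities": joint speeds; "joint_torque": joint torques, N m; "eef_pos": TCP position; "tcp_rot": TCP orientation; "ft_force": force on the tool from outside, world axes, zero at the start; "torque": the same for the moment, N m; "opening": finger opening in m.
Only numpy, scipy, OpenCV 4.12 (cv2) and the standard library are available. Lean on these libraries where they do the work, as an engineer would, in place of code of your own. Each camera call takes 0.05 s, during which the arm holds its last target.

### The job

Fit the loose circuit board into the open grey instrument base: lay it over the four barbed posts with its connector edge on the side of the cable notch, then press it down next to each hole until every post has clicked through and the board lies fully home on all four shoulders. Feel for the clicks and never load the posts with more than 25 N in all, and leave the other things on the table where they are.

Things in the scene. Friction and masses are not known exactly. Their poses are not given: they have to be found in the camera images.
- board: Loose brown circuit board, 100 mm (x) by 150 mm (y), 4 mm thick, 0.11 to 0.22 kg, lying flat. Origin: centre of its flat underside, z up. A pale connector strip 11 mm tall runs along its -x edge; a black relay and two capacitors, 15 mm tall, stand at x = +26 to +44 mm. 9.5 mm through holes at x = +-38, y = +-60 mm. The ends beyond y = +-35 mm are bare.
- heatsink (a point): Centre of the top of the finned aluminium heat sink in the middle of the board: 26 mm (x) by 34 mm (y), 26 mm tall above the board's top, so 30 mm above the underside. The place to grip the board, across its 34 mm (fingers closing along the board's y); the board is bare for 25 mm beyond it in +-y.
- base: Open grey sheet-metal instrument base, 136 mm (x) by 180 mm (y), walls 22 mm high, fixed to the table. Origin: centre of its underside at table height. The 50 mm wide cable notch is in the middle of its -x wall; the board's connector edge belongs on that side.
- bracket (a joint): How far (m) the steel bracket in the base, which carries the four pale plastic snap posts, has sunk on its rubber mounts. It stands at about 0.0006 at the start and 0.001 to 0.0015 with the board on it, yields straight down by several mm when pushed and comes back. So the height a push has reached does not tell whether a post has clicked.
- post_1 (a point): -x +y post (base axes), on its axis at shoulder height (36 mm above the table); axes as the base; hole_1 goes on it. All posts: 15 mm shoulder, on which the finished board rests; 7.2 mm stem, tapering to a 2.4 mm tip 16.5 mm above the shoulder. Two sprung barbs (towards +y and -y) reach 6.6 mm from the axis, sloped above, flat below at 4.7 mm above the shoulder. Hole clearance on the stem: 1 mm all round.
- post_2 (a point): -x -y post, on its axis at shoulder height; hole_2 goes on it. A board laid over the posts rests loosely on the barbs, its underside about 8 mm above the shoulders.
- post_3 (a point): +x +y post, on its axis at shoulder height; hole_3 goes on it. Pushed beside its hole, the board first meets the barbs (the push peaks at some 8 to 17 N, depending on friction), then goes down more easily, the barbs spring out over it and it stops firmly on the shoulder.
- post_4 (a point): +x -y post, on its axis at shoulder height; hole_4 goes on it. Pushing all four posts through at once takes more than 25 N.
- hole_1 (a point): Centre of the board's -x +y hole (board axes), at the underside of the board.
- hole_2 (a point): Centre of the board's -x -y hole (board axes), at the underside of the board.
- hole_3 (a point): Centre of the board's +x +y hole (board axes), at the underside of the board.
- hole_4 (a point): Centre of the board's +x -y hole (board axes), at the underside of the board.
- push_1 (a point): Bare spot on the board's top, 19 mm from hole_1 towards the other hole of the same short end: room to push with closed fingertips (11 mm to either side along x) without touching the post that comes up through the hole.
- push_2 (a point): Bare spot on the board's top, 19 mm from hole_2 towards the other hole of the same short end: room to push with closed fingertips (11 mm to either side along x) without touching the post that comes up through the hole.
- push_3 (a point): Bare spot on the board's top, 19 mm from hole_3 towards the other hole of the same short end: room to push with closed fingertips (11 mm to either side along x) without touching the post that comes up through the hole.
- push_4 (a point): Bare spot on the board's top, 19 mm from hole_4 towards the other hole of the same short end: room to push with closed fingertips (11 mm to either side along x) without touching the post that comes up through the hole.
- pen_blue: Bystander, to be left alone: blue pen; origin at the centre of its underside.
- over_cap_a: Bystander, to be left alone: black cap, 36 mm; origin at the centre of its underside.
- dropper_b: Bystander, to be left alone: brown dropper bottle, 102 mm tall; origin at the centre of its underside.
- over_cap_b: Bystander, to be left alone: another black cap, 36 mm; origin at the centre of its underside.
- pot_b: Bystander, to be left alone: low pot with lid, 63 mm; origin at the centre of its underside.
- bottle_wait_a: Bystander, to be left alone: black pump bottle, 160 mm tall; origin at the centre of its underside.
- tally_counter: Bystander, to be left alone: hand tally counter; origin at the centre of its underside.
- tape_dispenser: Bystander, to be left alone: tape dispenser, 118 mm tall; origin at the centre of its underside.
There are look-alikes about, which are no part of the job. Several things have the shape of the board; the one meant has the colours described above.

How it is judged:
By the outcome, as a careful person would: the job done as asked, in the order asked, and still so for the second after the job is handed in, with the robot touching nothing.
It also fails if it takes over 61 s, if anything falls off the work surface, if the arm or the gripper's body presses on something with over 40 N, if the wrist force passes 120 N, or if a joint passes its speed limit or range.

## Working session

There is one attempt and no reset: what is moved stays moved. The work goes in short steps, each a Python script; the robot and the scene stay as the last script left them, time stands still between calls to the robot, and variables do not carry over. Pictures are saved under pics/ and viewed, and the job is handed in when it is done.

```bash
ls; mkdir -p pics; python3 - <<'E'
from plant import *
import cv2, numpy as np
for n in ["top","side","wrist"]:
    im,d=get_image(n); c=get_calibration(n)
    cv2.imwrite(f"pics/{n}0.png",im[...,::-1]); np.save(f"pics/{n}0.npy",d)
    print(n,np.round(c["intrinsics"],1).tolist(),np.round(c["world_from_camera"],3).tolist())
o=observe();print({k:np.round(v,3).tolist() for k,v in o.items()})
E
```

```text
pics
top [[419.3, 0.0, 318.4], [0.0, 419.3, 197.9], [0.0, 0.0, 1.0]] [[-0.011, -0.993, 0.119, 0.461], [-1.0, 0.014, 0.024, 0.138], [-0.026, -0.119, -0.993, 1.094], [0.0, 0.0, 0.0, 1.0]]
side [[430.3, 0.0, 322.8], [0.0, 430.3, 206.4], [0.0, 0.0, 1.0]] [[-0.996, -0.028, 0.081, 0.52], [-0.086, 0.349, -0.933, 1.217], [-0.002, -0.937, -0.35, 0.441], [0.0, 0.0, 0.0, 1.0]]
wrist [[310.7, 0.0, 320.6], [0.0, 310.7, 196.9], [0.0, 0.0, 1.0]] [[0.338, -0.892, -0.301, 0.288], [-0.941, -0.321, -0.106, -0.56], [-0.002, 0.319, -0.948, 0.372], [0.0, 0.0, 0.0, 1.0]]
{'time_s': 0.15, 'q': [-1.353, 0.221, 1.527, 0.0, 1.395, -0.126], 'joint_velocities': [0.001, -0.001, -0.003, 0.001, 0.0, 0.001], 'joint_torque': [0.0, -49.748, -38.991, -0.0, 0.007, -0.0], 'eef_pos': [0.211, -0.588, 0.199], 'tcp_rot': [-1.711, 1.569, 1.774], 'ft_force': [0.537, -0.836, -0.824], 'torque': [0.001, 0.048, -0.017], 'opening': 0.085}
```

View pics/top0.png

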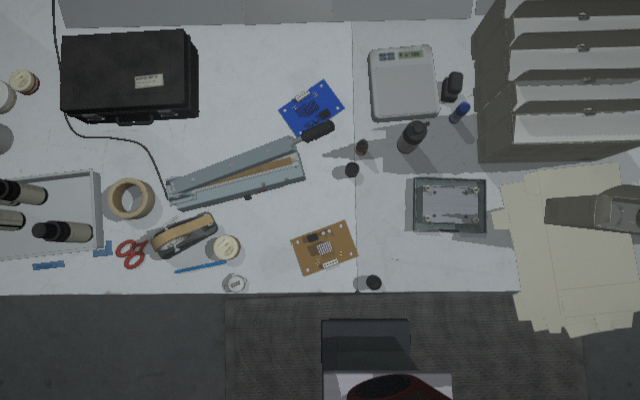

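View pics/side0.png

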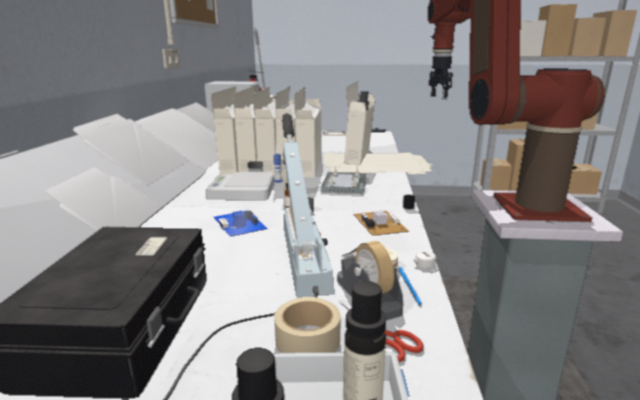

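View pics/wrist0.png

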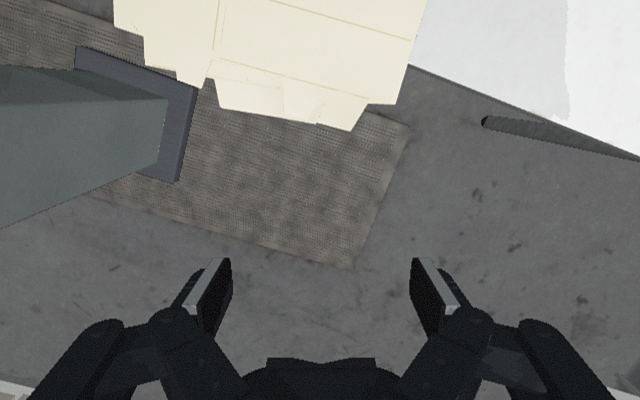

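```bash
python3 - <<'E'
import cv2,numpy as np
im=cv2.imread("pics/top0.png")
a=cv2.resize(im[210:290,275:375],None,fx=5,fy=5,interpolation=cv2.INTER_CUBIC)
b=cv2.resize(im[165:245,400:500],None,fx=5,fy=5,interpolation=cv2.INTER_CUBIC)
cv2.imwrite("pics/crop0.png",cv2.resize(np.vstack([a,b]),(500,800))[:, :] if 0 else np.hstack([cv2.resize(a,(400,320)),cv2.resize(b,(400,320))]))
E
```

```text
(no output)
```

View pics/crop0.png

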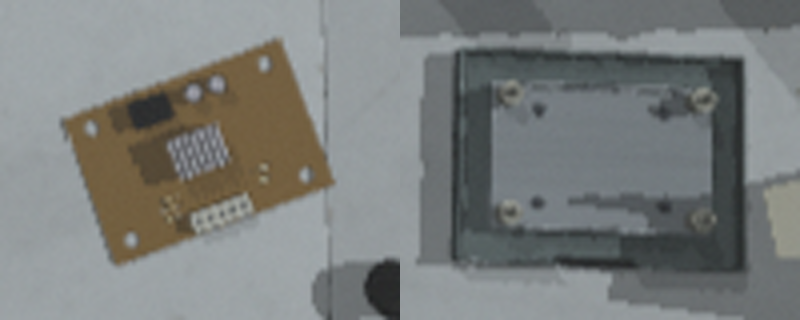

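```bash
cat > h.py <<'E'
from plant import *
import cv2, numpy as np
from scipy.spatial.transform import Rotation as R
def ray(cal,uv,z):
    K=cal["intrinsics"];T=cal["world_from_camera"]
    uv=np.atleast_2d(uv).astype(float)
    d=np.c_[uv,np.ones(len(uv))]@np.linalg.inv(K).T@T[:3,:3].T
    o=T[:3,3]; return o+d*((z-o[2])/d[:,2])[:,None]
def proj(cal,p):
    T=np.linalg.inv(cal["world_from_camera"]);p=np.atleast_2d(p)
    c=p@T[:3,:3].T+T[:3,3];q=c@cal["intrinsics"].T
    return q[:,:2]/q[:,2:]
def down(yaw): # tool x down, tool y at world angle yaw
    y=np.array([np.cos(yaw),np.sin(yaw),0]);x=np.array([0,0,-1.]);
    return R.from_matrix(np.c_[x,y,np.cross(x,y)]).as_euler('xyz')
def yawof(rot):
    y=R.from_euler('xyz',rot).as_matrix()[:,1]; return np.arctan2(y[1],y[0])
def snap(n,name):
    c=get_calibration(n);im,d=get_image(n);cv2.imwrite(f"pics/{name}.png",im[...,::-1]);np.savez(f"pics/{name}.npz",d=d,K=c["intrinsics"],T=c["world_from_camera"]);return c,im,d
def brown(im):
    hsv=cv2.cvtColor(im,cv2.COLOR_RGB2HSV)
    m=cv2.inRange(hsv,(8,90,60),(22,255,220)); return m
E
python3 - <<'E'
from h import *
c=get_calibration("top");im=cv2.imread("pics/top0.png")[...,::-1].copy();d=np.load("pics/top0.npy")
m=brown(im);cs,_=cv2.findContours(m,0,2);
for k in cs:
    if cv2.contourArea(k)>500:
        r=cv2.minAreaRect(k);b=cv2.boxPoints(r);print(r,np.round(ray(c,b,0.004),3).tolist(),ray(c,r[0],.004))
# posts base crop px-> full
P=np.array([[512,93],[704,99],[512,212],[702,220]],float);P[:,0]-=400;P=P/4+[400,165]
print(P,ray(c,P,0.052).round(4))
P=np.array([[460,52],[743,62],[745,268],[458,262]],float);P[:,0]-=400;P=P/4+[400,165];print(ray(c,P,.022).round(3))
for n,uv in dict(cap=(373,283),capb=(352,170),bot=(412,137),drop=(362,147),blk=(453,85)).items(): print(n,ray(c,uv,0.03).round(3))
print(observe()["tcp_rot"],yawof(observe()["tcp_rot"]))
for xy in [(.17,-.17),(.35,-.3)]:
  pass
E
```

```text
((324.24658203125, 247.65753173828125), (37.453163146972656, 57.350154876708984), 69.44395446777344) [[0.483, 0.237, 0.004], [0.533, 0.097, 0.004], [0.442, 0.065, 0.004], [0.393, 0.204, 0.004]] [[0.46236164 0.151047   0.004     ]]
[[428.   188.25]
 [476.   189.75]
 [428.   218.  ]
 [475.5  220.  ]] [[ 0.6066 -0.11    0.052 ]
 [ 0.6011 -0.2284  0.052 ]
 [ 0.5323 -0.1069  0.052 ]
 [ 0.5259 -0.223   0.052 ]]
[[ 0.638 -0.085  0.022]
 [ 0.629 -0.265  0.022]
 [ 0.497 -0.259  0.022]
 [ 0.503 -0.079  0.022]]
cap [[0.374 0.031 0.03 ]]
capb [[0.66  0.077 0.03 ]]
bot [[ 0.744 -0.08   0.03 ]]
drop [[0.72 0.05 0.03]]
blk [[ 0.882 -0.192  0.03 ]]
[-1.71142093  1.5692615   1.77400526] -1.2269626257216106
```

```bash
python3 - <<'E'
from h import *
c=get_calibration("top");d=np.load("pics/top0.npy")
v,u=np.mgrid[0:400,0:640];K=c["intrinsics"];T=c["world_from_camera"]
p=np.stack([(u-K[0,2])/K[0,0]*d,(v-K[1,2])/K[1,1]*d,d],-1).reshape(-1,3)@T[:3,:3].T+T[:3,3]
ok=d.ravel()>0;p=p[ok]
# coarse height map x .3-.9, y -.7..0.3
H=np.full((13,21),np.nan)
for x,y,z in p:
    i=int((x-.25)/.05);j=int((y+.75)/.05)
    if 0<=i<13 and 0<=j<21 and x>=.25 and y>=-.75:H[i,j]=np.nanmax([H[i,j],z])
print("y",[round(-.75+.05*j,2) for j in range(21)])
for i in range(13):print(round(.25+.05*i,2),(H[i]*1000).round())
o=observe()
for z in (.18,):
  for yaw in (-1.618,):
    q=inverse_kinematics([.566,-.167,z],down(yaw));print(q)
q=inverse_kinematics([.462,.151,.13],down(-1.229));print(q)
E
```

```text
y [-0.75, -0.7, -0.65, -0.6, -0.55, -0.5, -0.45, -0.4, -0.35, -0.3, -0.25, -0.2, -0.15, -0.1, -0.05, 0.0, 0.05, 0.1, 0.15, 0.2, 0.25]
0.25 [  nan -734.    9.    8.    9.   11.   10.    9.    9. -732. -730. -732.
 -729. -734. -731. -734. -734. -734. -732. -730. -734.]
0.3 [nan nan 13. 12. 11. 12. 11. 12. 10. nan nan nan nan nan nan nan nan nan
 nan nan nan]
0.35 [nan nan 11. 11. 12. 12. 11. 10.  9.  9.  8.  9.  7.  7.  7. 40.  7.  9.
  8.  6.  7.]
0.4 [nan nan 10. 12. 11. 11. 12. 11. 10.  7.  8.  9.  9.  7.  9.  8.  8. 21.
 32.  9.  7.]
0.45 [ nan   2.  64. 118. 204. 215. 214.  11.   9.  25.  26.   8.   9.   9.
   9.   7.  11.  33.  35.  11.   8.]
0.5 [ nan  nan  nan 149. 157. 151. 251.  11.  10.  27.  52.  29.  52.  27.
   8.   8.  10.  25.  23.   7.   7.]
0.55 [ nan  nan  nan 150. 198. 291. 303.  11.  12.  27.  38.  27.  27.  24.
   7.   8.   7.   8.   9.   6.   7.]
0.6 [ nan   8.  12.  13.  11.  11.  16.  17.  10.  26.  51.  32.  51.  27.
   8.   7.  38.   7.  43.  62. 198.]
0.65 [ nan   8.  15. 165. 214. 214. 225. 217. 215. 218. 242.   8.   7.   8.
   8.  10.  39. 285. 277. 241. 217.]
0.7 [ nan   8.   6. 133. 247. 291. 296. 294. 296. 292. 244.   8.   8. 165.
 142. 103. 105. 287. 281. 226.   3.]
0.75 [ nan  nan  nan  nan 229. 231. 231. 231. 232. 246. 101. 102.  38. 143.
  55.  56.   8.   7.  26.  12.   8.]
0.8 [ nan  nan  nan  nan 252. 294. 295. 295. 295. 291. 242. 100.  57.  57.
  58.  57.   9.  25.  35.  32.   8.]
0.85 [ nan  nan  nan  nan 264. 294. 295. 294. 295. 295. 243.  80.  57.  56.
  57.  56.  10.  11.  32.  19.   7.]
[-0.4205017   0.15231128  1.64226041  0.          1.34702097  1.1974983 ]
[ 1.53470200e-01 -5.25353110e-02  1.95289499e+00 -4.44089210e-16
  1.24123297e+00  1.38247020e+00]<sys>:0: UserWarning: Gimbal lock detected. Setting third angle to zero since it is not possible to uniquely determine all angles.
```

```bash
python3 -W ignore - <<'E'
from h import *
yb=np.radians(87.3)
print(inverse_kinematics([.566,-.167,.18],down(yb)),inverse_kinematics([.3,-.25,.25],down(np.radians(60))))
movep([.30,-.25,.25],down(np.radians(60)));print(observe()["time_s"])
movep([.566,-.167,.18],down(yb));o=observe();print(o["time_s"],o["eef_pos"],o["ft_force"])
hold(.1)
c,im,d=snap("wrist","w_base");print(c["world_from_camera"].round(3).tolist())
E
```

```text
[-0.4205017   0.15231128  1.64226041  0.          1.34702097 -1.94417414] [-0.89739662 -0.40637346  2.01647132  0.          1.53149479 -1.94459417]
1.75
2.8583 [ 0.56553142 -0.16783817  0.1803324 ] [-0.61564339  0.55868708  0.02788003]
[[0.049, 0.946, 0.321, 0.483], [0.999, -0.046, -0.016, -0.163], [-0.0, 0.321, -0.947, 0.354], [0.0, 0.0, 0.0, 1.0]]
```

View pics/w_base.png

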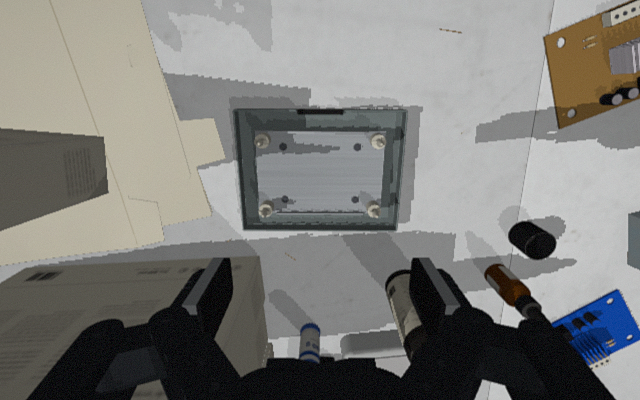

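```bash
python3 -W ignore - <<'E'
import cv2,numpy as np
im=cv2.imread("pics/w_base.png")
t=[cv2.resize(im[v-16:v+16,u-16:u+16],(384,288) if 0 else (290,290),interpolation=cv2.INTER_CUBIC) for u,v in [(263,142),(378,142),(265,210),(374,210)]]
cv2.imwrite("pics/posts.png",np.vstack([np.hstack(t[:2]),np.hstack(t[2:])]))
E
```

```text
(no output)
```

View pics/posts.png

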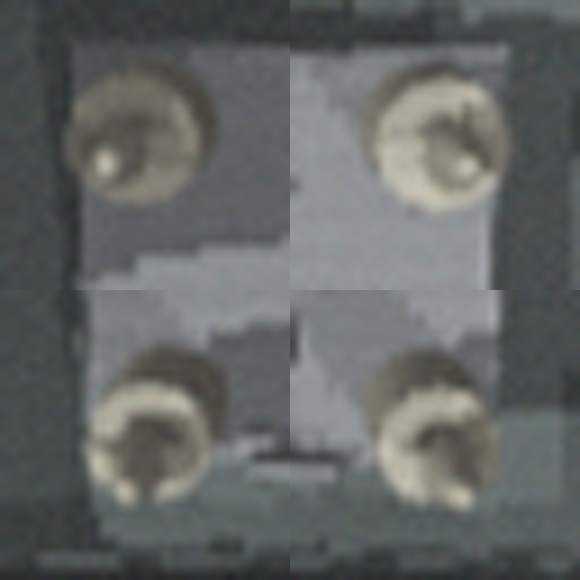

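```bash
python3 -W ignore - <<'E'
from h import *
f=np.load("pics/w_base.npz");c=dict(intrinsics=f["K"],world_from_camera=f["T"])
uv0=[(263,142),(378,142),(265,210),(374,210)]
sh=[(135,137),(149,144),(150,150),(147,156)];tp=[(105,163),(178,165),(145,203),(170,207)]
g=lambda z:np.array([[u-16+(a+.5)/9.06-.5,v-16+(b+.5)/9.06-.5] for (u,v),(a,b) in zip(uv0,z)])
S=ray(c,g(sh),.0354)[:,:2];P=ray(c,g(tp),.0519)[:,:2]
for X in (S,P):
    print(X.round(4).tolist(),X.mean(0).round(4))
    # order TL=-x -y , TR=-x +y, BL=+x -y, BR=+x +y
    M=np.array([[-38,-60],[-38,60],[38,-60],[38,60]])/1000
    A=M;B=X-X.mean(0);th=np.arctan2((A[:,0]*B[:,1]-A[:,1]*B[:,0]).sum(),(A*B).sum());print(np.degrees(th),((B@np.array([[np.cos(th),-np.sin(th)],[np.sin(th),np.cos(th)]])-A)*1000).round(1).tolist())
E
```

```text
[[0.5276, -0.2259], [0.5342, -0.1071], [0.6035, -0.2303], [0.6101, -0.1109]] [ 0.5688 -0.1685]
-3.1370112383798725 [[-0.0, 0.4], [0.1, -0.5], [-0.0, 0.3], [-0.0, -0.2]]
[[0.5279, -0.2262], [0.534, -0.1068], [0.6038, -0.2281], [0.61, -0.1109]] [ 0.5689 -0.168 ]
-2.7480587573978954 [[-0.1, -0.1], [0.2, -0.6], [-0.3, 1.7], [0.3, -1.0]]
```

```bash
python3 -W ignore - <<'E'
from h import *
movep([.462,.151,.13],down(np.radians(109.6)));hold(.1)
o=observe();print(o["time_s"],o["eef_pos"],np.degrees(yawof(o["tcp_rot"])),o["ft_force"])
c,im,d=snap("wrist","w_board")
E
```

```text
4.3833 [0.46297821 0.150039   0.13039171] 109.49126658264507 [0.595058   0.02602223 0.4987657 ]
```

View pics/w_board.png

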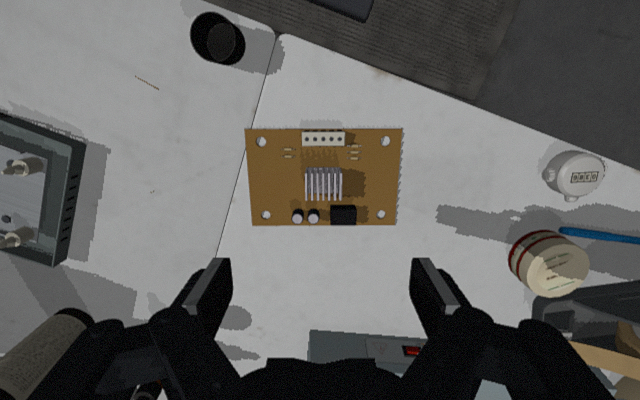

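```bash
cat >> h.py <<'E'
M4=np.array([[-38,-60],[-38,60],[38,-60],[38,60]])/1000
def fit(X,A=M4):
    m=X.mean(0);B=X-m;th=np.arctan2((A[:,0]*B[:,1]-A[:,1]*B[:,0]).sum(),(A*B).sum())
    r=(B@np.array([[np.cos(th),-np.sin(th)],[np.sin(th),np.cos(th)]])-A)*1000
    return m,th,r.round(1)
E
python3 -W ignore - <<'E'
from h import *
f=np.load("pics/w_board.npz");c=dict(intrinsics=f["K"],world_from_camera=f["T"])
im=cv2.imread("pics/w_board.png")
hsv=cv2.cvtColor(im,cv2.COLOR_BGR2HSV)
out=[]
for u,v in [(262,141),(386,141),(266,214),(381,214)]:
    w=hsv[v-9:v+10,u-9:u+10,1].astype(float)
    br=np.median(w[[0,-1]]); wt=np.clip((br-w)/(br-w.min()),0,1);wt[wt<.35]=0
    n,l,st,ce=cv2.connectedComponentsWithStats((wt>0).astype(np.uint8)); k=l[9,9];wt[l!=k]=0
    yy,xx=np.mgrid[-9:10,-9:10];p=(u+(wt*xx).sum()/wt.sum(),v+(wt*yy).sum()/wt.sum());out.append(p);print(p,wt.sum(),st[k])
X=ray(c,out,.004)[:,:2];m,th,r=fit(X);print(X.round(4).tolist(),m,np.degrees(th),r.tolist())
t=[cv2.resize(im[v-16:v+16,u-16:u+16],(290,290),interpolation=cv2.INTER_CUBIC) for u,v in [(262,141),(386,141),(266,214),(381,214)]]
cv2.imwrite("pics/holes.png",np.vstack([np.hstack(t[:2]),np.hstack(t[2:])]))
E
```

```text
(np.float64(260.82904177120474), np.float64(141.2244376953211)) 74.98019801980197 [ 3  4 11 11 85]
(np.float64(384.98250728862973), np.float64(140.66266506602642)) 76.72368421052633 [ 3  4 11 11 87]
(np.float64(265.5230107052202), np.float64(214.32270168855536)) 59.22222222222223 [ 4  5 10  9 69]
(np.float64(380.4738387152478), np.float64(213.77902492373224)) 57.71760797342193 [ 4  5 10  9 67]
[[0.4469, 0.0845], [0.4066, 0.1966], [0.518, 0.1099], [0.4776, 0.2221]] [0.46226334 0.15328116] 19.775571953762185 [[0.3, 0.5], [0.3, -0.4], [-0.2, 0.3], [-0.3, -0.4]]
```

View pics/holes.png

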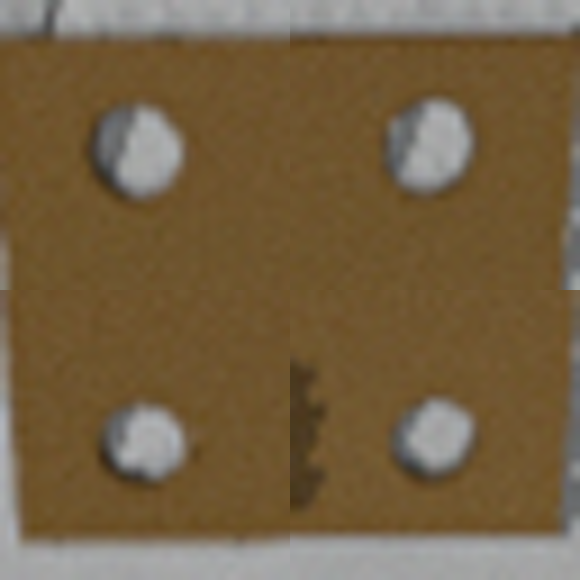

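```bash
python3 -W ignore - <<'E'
from h import *
yw=np.radians(109.8)
movep([.4623,.1533,.06],down(yw))
o=observe();print(o["time_s"],o["eef_pos"])
print(move_l([.4623,.1533,.0075],feed=.12,max_force=8))
o=observe();print(o["time_s"],o["eef_pos"],o["ft_force"])
gripper_to(.03,40)
o=observe();print(o["time_s"],o["eef_pos"],o["ft_force"],o["opening"])
print(move_l([.4623,.1533,.13],feed=.15));hold(.1)
o=observe();print(o["time_s"],o["eef_pos"],o["ft_force"],o["opening"])
c,im,d=snap("wrist","w_held")
E
```

```text
4.8167 [0.46141099 0.15265502 0.05932913]
False
5.4 [0.46351217 0.15345594 0.00880596] [-0.02195506  0.19167237  0.25491594]
5.975 [0.46224918 0.1532966  0.00750059] [ 0.5307181  -1.0922109  -0.03861456] 0.02976770284337535
False
7.0417 [0.46126648 0.15310764 0.12859076] [-0.39832015  0.28422658  0.18604927] 0.03039608061855722
```

View pics/w_held.png

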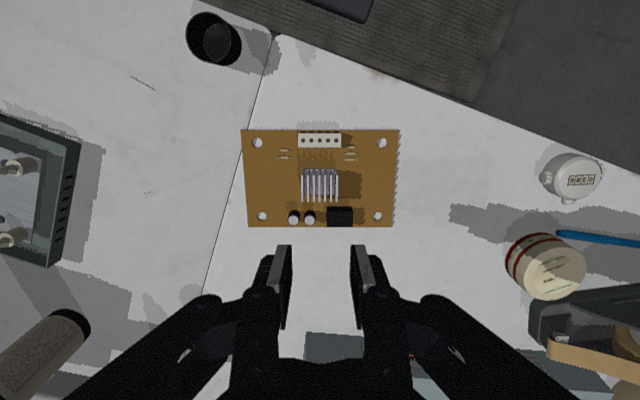

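```bash
cat >> h.py <<'E'
def holes(im,guess):
    hsv=cv2.cvtColor(im,cv2.COLOR_RGB2HSV);out=[]
    for u,v in guess:
        w=hsv[v-9:v+10,u-9:u+10,1].astype(float)
        br=np.median(w[[0,-1]]); wt=np.clip((br-w)/(br-w.min()),0,1);wt[wt<.35]=0
        n,l,st,ce=cv2.connectedComponentsWithStats((wt>0).astype(np.uint8)); k=l[9,9];wt[l!=k]=0
        yy,xx=np.mgrid[-9:10,-9:10];out.append((u+(wt*xx).sum()/wt.sum(),v+(wt*yy).sum()/wt.sum()))
    return np.array(out)
def loadc(n):
    f=np.load(f"pics/{n}.npz");return dict(intrinsics=f["K"],world_from_camera=f["T"]),cv2.imread(f"pics/{n}.png")[...,::-1].copy(),f["d"]
E
python3 -W ignore - <<'E'
from h import *
c,im,d=loadc("w_held")
p=holes(im,[(257,143),(382,143),(262,216),(377,216)]);X=ray(c,p,.004)[:,:2];m,th,r=fit(X);print(p.round(1).tolist(),m,np.degrees(th),r.tolist())
# 3D of heatsink top & board via depth
for uv in [(320,180),(312,180),(330,175),(270,180),(200,300),(286,260),(362,260)]:
    print(uv,d[uv[1],uv[0]])
K=c["intrinsics"];T=c["world_from_camera"]
for u,v in [(320,180),(270,180),(220,250),(286,248),(362,248)]:
    z=d[v,u];print((u,v),(T[:3,:3]@np.array([(u-K[0,2])/K[0,0]*z,(v-K[1,2])/K[1,1]*z,z])+T[:3,3]).round(4))
E
```

```text
[[257.1, 142.2], [381.6, 142.4], [261.6, 215.6], [377.0, 215.7]] [0.46227523 0.15328532] 19.741465258254223 [[0.3, 0.5], [0.3, -0.5], [-0.3, 0.4], [-0.3, -0.5]]
(320, 180) 0.28285187
(312, 180) 0.3059851
(330, 175) 0.28193158
(270, 180) 0.31016862
(200, 300) 0.10945874
(286, 260) 0.13828704
(362, 260) 0.13822657
(320, 180) [0.4552 0.1515 0.0291]
(270, 180) [0.479  0.1069 0.0026]
(220, 250) [5.735e-01 7.860e-02 4.000e-04]
(286, 248) [0.4561 0.1346 0.1688]
(362, 248) [0.4445 0.1694 0.1672]
```

```bash
python3 -W ignore - <<'E'
from h import *
c,im,d=loadc("w_held")
K=c["intrinsics"];T=c["world_from_camera"];print(T[:3,3])
for u in (276,283,286,358,366):
  for v in range(240,335,12):
    z=d[v,u];print((u,v),round(float(z),4),(T[:3,:3]@np.array([(u-K[0,2])/K[0,0]*z,(v-K[1,2])/K[1,1]*z,z])+T[:3,3]).round(4),im[v,u])
cv2.imwrite("pics/fing.png",cv2.resize(im[230:350,240:410,::-1],None,fx=4,fy=4))
E
```

```text
[0.38427311 0.12616576 0.30215028]
(276, 240) 0.3348 [ 0.542   0.1323 -0.0006] [173 173 175]
(276, 252) 0.1456 [0.4579 0.1306 0.1723] [59 62 63]
(276, 264) 0.1354 [0.4574 0.132  0.183 ] [58 59 63]
(276, 276) 0.1276 [0.4576 0.1332 0.1914] [60 64 64]
(276, 288) 0.1228 [0.4591 0.1345 0.1971] [90 90 92]
(276, 300) 0.118 [0.4601 0.1356 0.2027] [ 7 12  7]
(276, 312) 0.1048 [0.4553 0.1359 0.2151] [21 14 20]
(276, 324) 0.0918 [0.4496 0.1358 0.227 ] [8 9 9]
(283, 240) 0.334 [5.390e-01 1.393e-01 1.000e-04] [176 175 176]
(283, 252) 0.1467 [0.4573 0.1338 0.1713] [62 64 65]
(283, 264) 0.1372 [0.4573 0.135  0.1814] [31 29 31]
(283, 276) 0.126 [0.4557 0.1358 0.1928] [14 19 16]
(283, 288) 0.1236 [0.4585 0.1372 0.1965] [9 7 2]
(283, 300) 0.1244 [0.4634 0.1388 0.1973] [14  3 13]
(283, 312) 0.1261 [0.4688 0.1405 0.1974] [ 7 13 12]
(283, 324) 0.1277 [0.4742 0.1423 0.1977] [ 8  9 14]
(286, 240) 0.3344 [ 5.381e-01  1.424e-01 -2.000e-04] [172 173 177]
(286, 252) 0.1452 [0.4561 0.135  0.1727] [25 25 28]
(286, 264) 0.1356 [0.456  0.1361 0.1829] [14 14 19]
(286, 276) 0.1348 [0.4602 0.1377 0.1852] [11  9 19]
(
[... 352 characters left out ...]
656 0.1832] [18 20 21]
(358, 276) 0.1266 [0.4457 0.1646 0.1924] [19 14 20]
(358, 288) 0.1257 [0.4496 0.1659 0.1947] [5 9 0]
(358, 300) 0.1238 [0.4528 0.1668 0.1978] [18 16 19]
(358, 312) 0.1263 [0.4585 0.1692 0.1973] [ 7 13  8]
(358, 324) 0.1291 [0.4647 0.1718 0.1965] [16 14 16]
(366, 240) 0.3336 [0.5086 0.2231 0.0006] [169 172 171]
(366, 252) 0.1455 [0.4435 0.1703 0.1724] [ 97  98 100]
(366, 264) 0.1362 [0.4444 0.1691 0.1824] [53 53 54]
(366, 276) 0.1269 [0.4447 0.1678 0.1921] [54 54 56]
(366, 288) 0.1227 [0.4469 0.1679 0.1973] [80 76 81]
(366, 300) 0.1104 [0.4444 0.1651 0.2092] [13 14 21]
(366, 312) 0.1039 [0.4444 0.1641 0.2159] [12  8 13]
(366, 324) 0.093 [0.4413 0.1613 0.2261] [ 0  3 15]
```

View pics/fing.png

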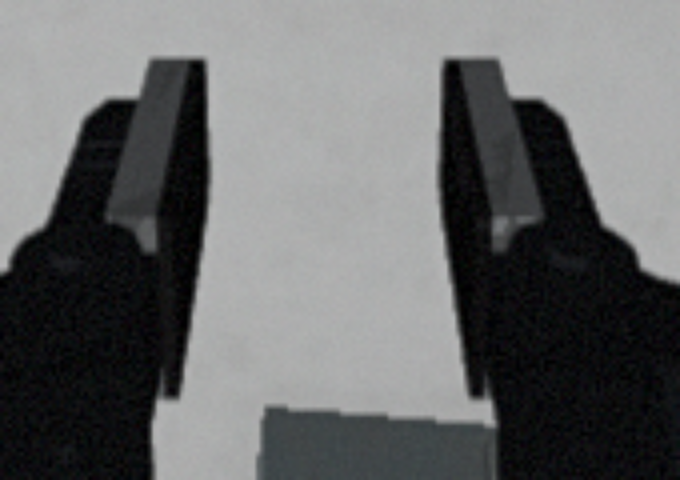

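```bash
python3 -W ignore - <<'E'
from h import *
gripper_to(.05)
move_l([.4623,.1533,.012],feed=.2)
o=observe();print(o["time_s"],o["eef_pos"],o["ft_force"],o["opening"])
print(move_l([.4623,.1533,-.034],feed=.03,max_force=4))
o=observe();print(o["time_s"],o["eef_pos"],o["ft_force"],o["opening"])
c,im,d=snap("wrist","w_probe")
E
```

```text
8.1667 [0.46309031 0.15342914 0.0127878 ] [-1.03224173 -0.01395709  0.12455347] 0.050273708158540646
True
9.4417 [ 0.46212284  0.15325878 -0.03039025] [-0.91756771 -0.0076116   5.25414482] 0.05020585448228115
```

View pics/w_probe.png

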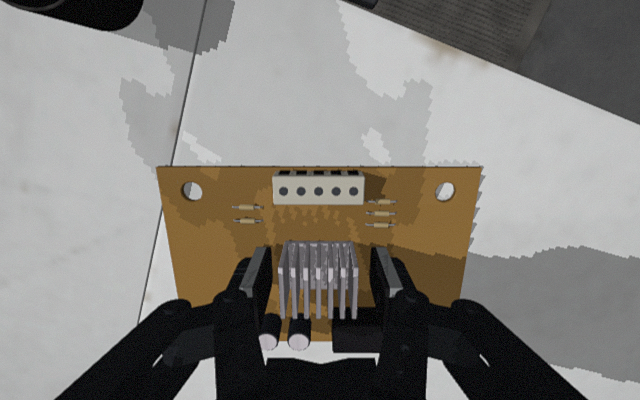

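```bash
python3 -W ignore - <<'E'
from h import *
move_l([.4623,.1533,-.0245],feed=.05)
gripper_to(.0,45)
o=observe();print(o["time_s"],o["eef_pos"],o["ft_force"],o["opening"])
if o["opening"]>.031:
    move_l([.4623,.1533,.02],feed=.1);hold(.15)
    o=observe();print(o["time_s"],o["eef_pos"],o["ft_force"],o["opening"])
    c,im,d=snap("wrist","w_lift")
E
```

```text
10.0583 [ 0.46245637  0.15329412 -0.02439217] [-0.4397392   0.32184343  3.20921039] 0.03289974864619323
10.8 [0.46136186 0.15313159 0.0190228 ] [-0.20666829  0.00561052 -1.19081917] 0.03323820320730689
```

View pics/w_lift.png

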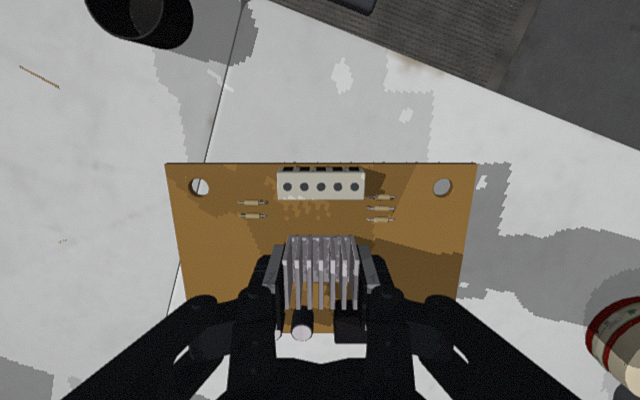

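```bash
cat >> h.py <<'E'
def bright(im,u,v,r=16):
    # centre of non-brown blob (hole) by Otsu on saturation, largest comp. near (u,v)
    w=cv2.cvtColor(im,cv2.COLOR_RGB2HSV)[v-r:v+r+1,u-r:u+r+1,1]
    _,b=cv2.threshold(w,0,1,cv2.THRESH_BINARY_INV+cv2.THRESH_OTSU)
    n,l,st,ce=cv2.connectedComponentsWithStats(b);k=l[r,r];cs,_=cv2.findContours((l==k).astype(np.uint8),0,1)
    h=cv2.convexHull(max(cs,key=cv2.contourArea));e=cv2.fitEllipse(h);return np.array(e[0])+[u-r,v-r],e[1]
E
python3 -W ignore - <<'E'
from h import *
c,im,d=loadc("w_lift")
for (u,v) in [(199,187),(442,186)]: print(bright(im,u,v))
P=np.array([bright(im,u,v)[0] for u,v in [(199,187),(442,186)]])
for z in (.0475,):
    X=ray(c,P,z)[:,:2];print(X,np.linalg.norm(X[1]-X[0]))
    y=(X[1]-X[0]);th=np.arctan2(-y[0],y[1]);print(np.degrees(th), X.mean(0)+.038*np.array([np.cos(th),np.sin(th)]))
K=c["intrinsics"];T=c["world_from_camera"]
for u,v in [(230,180),(400,180),(230,240),(420,240)]:
    z=d[v,u];print((T[:3,:3]@np.array([(u-K[0,2])/K[0,0]*z,(v-K[1,2])/K[1,1]*z,z])+T[:3,3]).round(4))
E
```

```text
(array([199.66898346, 186.3742094 ]), (15.038265228271484, 19.8167781829834))
(array([441.35923004, 186.51156616]), (14.43800163269043, 19.536630630493164))
[[0.44497661 0.08560508]
 [0.40514625 0.19640768]] 0.11774409656301689
19.772057101969704 [0.46082117 0.15386098]
[0.4374 0.0984 0.0459]
[0.4091 0.1762 0.047 ]
[0.4686 0.1066 0.0465]
[0.4354 0.2    0.0457]
```

```bash
python3 -W ignore - <<'E'
from h import *
move_l([.4623,.1533,.07],feed=.2)
yw=np.radians(87.0)
movep([.5688,-.1683,.07],down(yw))
move_l([.5688,-.1683,.036],feed=.1);hold(.2)
o=observe();print(o["time_s"],o["eef_pos"],np.degrees(yawof(o["tcp_rot"])),o["ft_force"],o["opening"])
c,im,d=snap("wrist","w_hov")
t=[cv2.resize(im[v-40:v+40,u-40:u+40,::-1],(395,395),interpolation=cv2.INTER_CUBIC) for u,v in [(199,187),(442,187)]]
cv2.imwrite("pics/hov.png",np.hstack(t))
E
```

```text
13.225 [ 0.5694912  -0.16853902  0.0368872 ] 87.00297628150898 [-0.9979519   0.39621723 -2.17780477] 0.0330566227123717
```

View pics/w_hov.png

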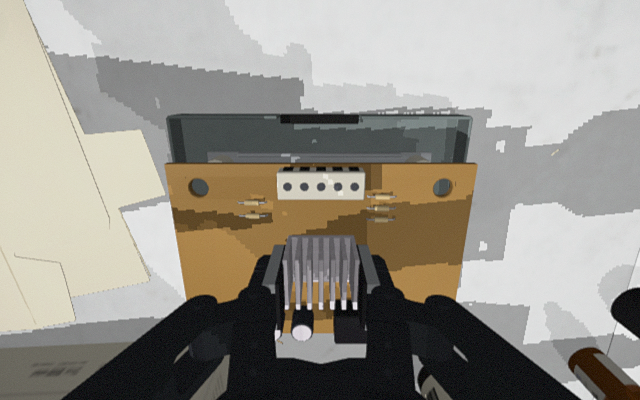

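View pics/hov.png

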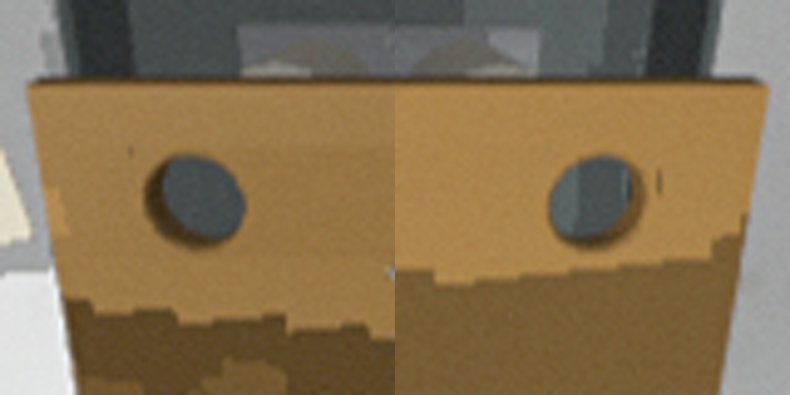

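```bash
python3 -W ignore - <<'E'
from h import *
o=observe();print(o["eef_pos"])
r=move_l([.5688,-.1683,.0185],feed=.025,max_force=4)
o=observe();print(r,o["time_s"],o["eef_pos"],o["ft_force"],o["torque"],o["opening"])
c,im,d=snap("wrist","w_low")
t=[cv2.resize(im[v-40:v+40,u-40:u+40,::-1],(395,395),interpolation=cv2.INTER_CUBIC) for u,v in [(199,187),(442,187)]]
cv2.imwrite("pics/low.png",np.hstack(t))
E
```

```text
[ 0.56940354 -0.16854069  0.03681348]
False 14.125 [ 0.56873619 -0.16847365  0.01858414] [-0.76797135 -0.48635494 -0.73662037] [-0.17828757  0.1617225  -0.01327761] 0.03329071718412892
```

View pics/low.png

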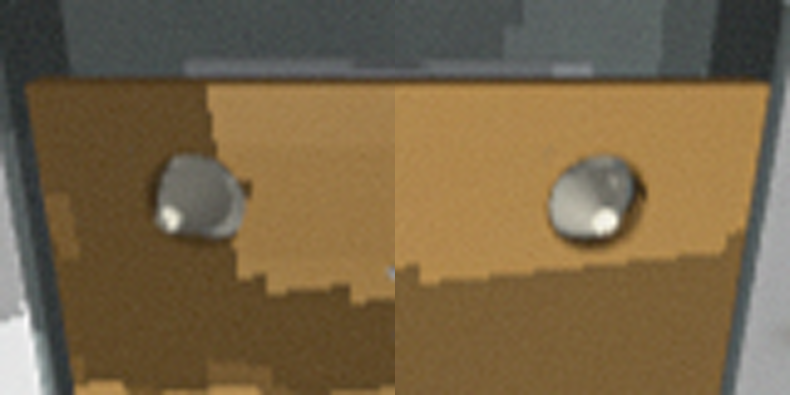

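```bash
python3 -W ignore - <<'E'
from h import *
r=move_l([.5688,-.1683,.0165],feed=.02,max_force=3)
o=observe();print(r,o["time_s"],o["eef_pos"],o["ft_force"],o["opening"])
gripper_to(.055)
o=observe();print(o["time_s"],o["eef_pos"],o["ft_force"],o["opening"])
move_l([.5688,-.1683,.09],feed=.2);
o=observe();print(o["time_s"],o["eef_pos"],o["ft_force"],o["opening"])
c,im,d=snap("wrist","w_laid")
E
```

```text
False 14.425 [ 0.56935492 -0.16869607  0.0170307 ] [-0.25600324 -2.19916453  1.43667142] 0.0333121991622137
14.7667 [ 0.56869966 -0.1680195   0.01633646] [-0.36521703  0.00771854 -0.63155325] 0.054963085195985445
15.2833 [ 0.568939   -0.16831515  0.09017973] [-0.05544538  0.14094212 -0.523744  ] 0.05514884258047334
```

View pics/w_laid.png

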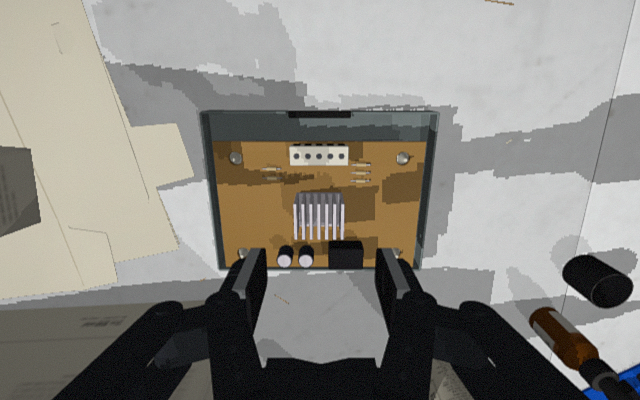

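```bash
python3 -W ignore - <<'E'
from h import *
c=get_calibration("top");d=np.load("pics/top0.npy")
v,u=np.mgrid[0:400,0:640];K=c["intrinsics"];T=c["world_from_camera"]
p=np.stack([(u-K[0,2])/K[0,0]*d,(v-K[1,2])/K[1,1]*d,d],-1).reshape(-1,3)@T[:3,:3].T+T[:3,3]
p=p[d.ravel()>0]
for y0 in np.arange(-.36,-.04,.02):
    s=p[(p[:,1]>y0)&(p[:,1]<y0+.02)&(p[:,2]>.08)&(p[:,0]>.4)]
    print(round(y0,2),len(s),s[:,0].min().round(3) if len(s) else None, s[:,2].max().round(3) if len(s) else None)
c,im,d=loadc("w_base");K=c["intrinsics"];T=c["world_from_camera"]
for uv in [(262,262),(250,275),(200,270)]:
    z=d[uv[1],uv[0]];print(uv,(T[:3,:3]@np.array([(uv[0]-K[0,2])/K[0,0]*z,(uv[1]-K[1,2])/K[1,1]*z,z])+T[:3,3]).round(4))
c,im,d=loadc("w_laid")
P=[bright(im,u,v,9) for u,v in [(236,158),(403,158)]];print(P)
X=ray(c,[q[0] for q in P],.0485)[:,:2];y=X[1]-X[0];th=np.arctan2(-y[0],y[1]);print(X,np.linalg.norm(y),np.degrees(th),X.mean(0)+.038*np.array([np.cos(th),np.sin(th)]))
E
```

```text
-0.36 1470 0.678 0.295
-0.34 1476 0.678 0.296
-0.32 1474 0.678 0.295
-0.3 1560 0.678 0.295
-0.28 1751 0.678 0.294
-0.26 4092 0.677 0.29
-0.24 0 None None
-0.22 28 0.788 0.102
-0.2 96 0.787 0.102
-0.18 0 None None
-0.16 0 None None
-0.14 0 None None
-0.12 0 None None
-0.1 78 0.711 0.161
-0.08 221 0.707 0.165
-0.06 223 0.709 0.163
(262, 262) [ 0.6879 -0.2491  0.0009]
(250, 275) [ 0.6771 -0.2533  0.0474]
(200, 270) [ 0.5553 -0.2202  0.2344]
[(array([235.33162022, 157.43374062]), (11.297402381896973, 13.443283081054688)), (array([402.10638142, 157.87070179]), (11.474713325500488, 13.19862174987793))]
[[ 0.5270433  -0.22486909]
 [ 0.53340927 -0.10823608]] 0.11680661873093202 -3.124174560869303 [ 0.56816981 -0.16862359]
```

```bash
cat >> h.py <<'E'
C0=np.array([.5688,-.1683]);TH=np.radians(-3.0);YW=np.radians(87.0)
PL={1:(-.019,.06),2:(-.019,-.06),3:(.019,.06),4:(.019,-.06)}
def wpt(l): return C0+np.array([[np.cos(TH),-np.sin(TH)],[np.sin(TH),np.cos(TH)]])@np.array(l)
def press(n,zstart,zmin,step=.0005,cap=18.,contact=None,feed=.02,extra_end=11.):
    xy=wpt(PL[n]);o=observe();f0=None
    move_l([*xy,zstart],feed=.2);hold(.15)
    f0=np.mean([observe()["ft_force"][2]]);print("start",observe()["time_s"].__round__(2) if 0 else observe()["time_s"],f0)
    r=move_l([*xy,zmin],feed=.04,max_force=2.5)
    o=observe();z=o["eef_pos"][2];print("contact",r,z,o["ft_force"][2]-f0,o["time_s"])
    if not r: return None
    log=[];pk=0;dropped=False;low=99
    zc=z
    while z-step>zmin:
        z-=step
        F=o["ft_force"][2]-f0
        st=move_l([*xy,z],feed=feed,max_force=max(1.,cap+1-F))
        o=observe();F=o["ft_force"][2]-f0;log.append((round((zc-o["eef_pos"][2])*1e3,1),round(float(F),1)))
        pk=max(pk,F)
        if not dropped and pk>5 and F<pk-2.5: dropped=True;low=F
        if dropped: low=min(low,F)
        if F>cap: print("cap");break
        if dropped and F>max(extra_end,low+5): print("seated?");break
    print(log);print("peak",pk,"dropped",dropped,"t",o["time_s"],"z",o["eef_pos"][2])
    return xy
E
python3 -W ignore - <<'E'
from h import *
xy=wpt(PL[1]);print(xy)
movep([*xy,.09],down(YW));gripper_to(0,45);print(observe()["opening"],observe()["time_s"])
press(1,.04,.002)
E
```

```text
[ 0.5529662  -0.10738784]
-0.0003733772973884441 16.2583
start 16.8083 0.15334237189327524
contact True 0.011139696439665635 3.3287211669128336 17.5
seated?
[(np.float64(0.4), 5.2), (np.float64(0.7), 4.3), (np.float64(1.1), 6.1), (np.float64(1.5), 6.6), (np.float64(1.9), 7.3), (np.float64(2.2), 8.3), (np.float64(2.6), 9.7), (np.float64(3.0), 9.9), (np.float64(3.4), 10.3), (np.float64(4.3), 6.2), (np.float64(4.7), 7.1), (np.float64(5.1), 7.7), (np.float64(5.5), 8.0), (np.float64(5.9), 9.6), (np.float64(6.3), 10.1), (np.float64(6.7), 10.2), (np.float64(7.0), 12.2)]
peak 12.20501311638637 dropped True t 21.75 z 0.004108938174054368
```

```bash
python3 -W ignore - <<'E'
from h import *
xy=wpt(PL[1])
move_l([*xy,.03],feed=.1)
move_l([*wpt((-.02,0)),.09],feed=.25);hold(.1)
c,im,d=snap("wrist","w_p1");print(observe()["time_s"])
K=c["intrinsics"];T=c["world_from_camera"]
# plane heights: board sample points
def pt(l,z0=.045):
    uv=proj(c,[*wpt(l),z0])[0];u,v=np.round(uv).astype(int)
    w=d[v-2:v+3,u-2:u+3];z=np.median(w[w>0]);return uv.round(0),(T[:3,:3]@np.array([(u-K[0,2])/K[0,0]*z,(v-K[1,2])/K[1,1]*z,z])+T[:3,3])[2].round(4)
for l in [(-.045,.07),(-.045,-.07),(-.02,.06),(-.02,-.06),(.02,.065),(.02,-.065),(0,.045),(0,-.045)]: print(l,pt(l))
E
```

```text
22.8167
(-0.045, 0.07) (array([414., 179.]), np.float64(0.0373))
(-0.045, -0.07) (array([220., 179.]), np.float64(0.0444))
(-0.02, 0.06) (array([397., 211.]), np.float64(0.0396))
(-0.02, -0.06) (array([236., 211.]), np.float64(0.0462))
(0.02, 0.065) (array([400., 259.]), np.float64(0.0421))
(0.02, -0.065) (array([234., 259.]), np.float64(0.0487))
(0, 0.045) (array([376., 236.]), np.float64(0.0417))
(0, -0.045) (array([258., 236.]), np.float64(0.0463))
```

View pics/w_p1.png

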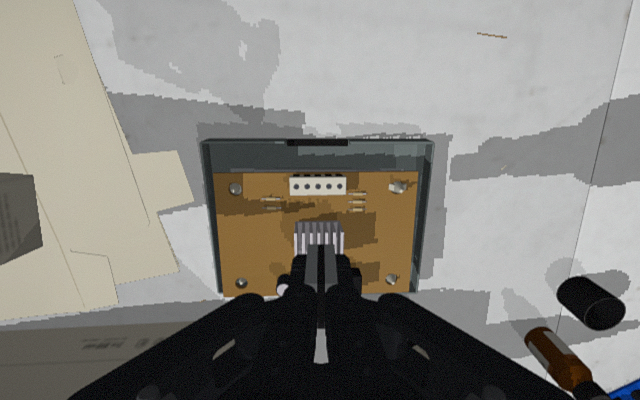

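```bash
python3 -W ignore - <<'E'
from h import *
move_l([*wpt(PL[2]),.06],feed=.25)
xy=press(2,.02,.0)
move_l([*xy,.025],feed=.12)
E
```

```text
start 23.7333 -0.10015639611440746
contact True 0.012621512608517897 3.039175018605005 24.0583
[(np.float64(0.6), 0.1), (np.float64(1.2), -0.2), (np.float64(1.5), 0.1), (np.float64(1.9), 0.4), (np.float64(2.4), 1.4), (np.float64(2.9), 3.2), (np.float64(3.5), 1.0), (np.float64(3.9), 2.5), (np.float64(4.3), 2.8), (np.float64(4.8), 4.1), (np.float64(5.3), 4.4), (np.float64(5.7), 5.4), (np.float64(6.0), 6.1), (np.float64(6.4), 7.5), (np.float64(6.8), 8.4), (np.float64(7.2), 9.3), (np.float64(7.6), 9.4), (np.float64(7.9), 11.8), (np.float64(8.3), 11.5), (np.float64(8.7), 12.7), (np.float64(9.1), 13.4), (np.float64(9.5), 14.1), (np.float64(9.8), 15.8), (np.float64(10.2), 16.3), (np.float64(10.6), 17.0)]
peak 16.99424028429814 dropped False t 30.3083 z 0.001984232352530965
```

```bash
cat >> h.py <<'E'
def heights(c,d):
    K=c["intrinsics"];T=c["world_from_camera"]
    def pt(l,z0=.043):
        u,v=np.round(proj(c,[*wpt(l),z0])[0]).astype(int)
        if not(3<=u<636 and 3<=v<396): return np.nan
        w=d[v-2:v+3,u-2:u+3];z=np.median(w[w>0]);return round(float((T[:3,:3]@np.array([(u-K[0,2])/K[0,0]*z,(v-K[1,2])/K[1,1]*z,z])+T[:3,3])[2])*1e3,1)
    return {l:pt(l) for l in [(-.045,.07),(-.045,-.07),(-.02,.06),(-.02,-.06),(.02,.065),(.02,-.065),(.045,.07),(.045,-.07),(0,.045),(0,-.045)]}
E
python3 -W ignore - <<'E'
from h import *
move_l([*wpt((-.02,-.03)),.08],feed=.3);hold(.05)
c,im,d=snap("wrist","w_p2");print(observe()["time_s"]);print(heights(c,d))
us=[proj(c,[*wpt(l),.045])[0].astype(int) for l in [(-.038,-.06),(-.038,.06),(.038,-.06),(.038,.06)]];print(us)
t=[cv2.resize(im[v-20:v+20,u-20:u+20,::-1],(280,280),interpolation=cv2.INTER_CUBIC) for u,v in us]
cv2.imwrite("pics/p2.png",np.vstack([np.hstack(t[:2]),np.hstack(t[2:])]))
E
```

```text
31.125
{(-0.045, 0.07): 37.8, (-0.045, -0.07): 37.5, (-0.02, 0.06): 39.8, (-0.02, -0.06): 39.9, (0.02, 0.065): 43.5, (0.02, -0.065): 43.1, (0.045, 0.07): 45.0, (0.045, -0.07): 45.1, (0, 0.045): 41.8, (0, -0.045): 41.4}
[array([275, 189]), array([447, 190]), array([280, 283]), array([434, 283])]
```

View pics/p2.png

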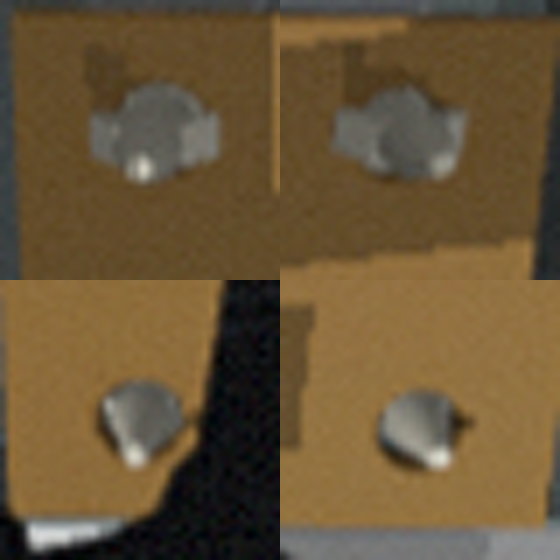

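View pics/w_p2.png

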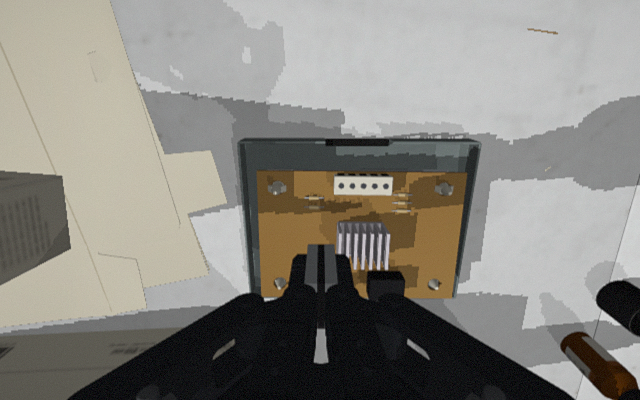

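```bash
python3 -W ignore - <<'E'
from h import *
move_l([*wpt(PL[4]),.06],feed=.3)
xy=press(4,.02,-.004,step=.0007,feed=.03,cap=17.5)
move_l([*xy,.03],feed=.15)
print(observe()["time_s"])
E
```

```text
start 31.95 -0.2955001708342343
contact True 0.010444778690942826 3.5760678540988207 32.325
seated?
[(np.float64(-0.1), 4.2), (np.float64(0.6), 4.8), (np.float64(1.1), 6.6), (np.float64(1.7), 7.9), (np.float64(2.2), 8.6), (np.float64(2.7), 10.5), (np.float64(3.2), 10.4), (np.float64(3.7), 11.7), (np.float64(4.3), 13.5), (np.float64(4.8), 14.5), (np.float64(6.4), 8.1), (np.float64(7.0), 8.8), (np.float64(7.5), 9.9), (np.float64(8.0), 11.6), (np.float64(8.5), 13.5)]
peak 14.451900723044645 dropped True t 36.075 z 0.0019206392295035846
36.425
```

Clear click on post 4 (14.5 → 8.1 N). Now post 3.

```bash
python3 -W ignore - <<'E'
from h import *
move_l([*wpt((.019,-.06)),.065],feed=.3)
move_l([*wpt(PL[3]),.065],feed=.3)
xy=press(3,.02,-.004,step=.0007,feed=.03,cap=18.5)
move_l([*xy,.06],feed=.2)
move_l([*wpt((-.05,0)),.09],feed=.3);hold(.05)
c,im,d=snap("wrist","w_p3");print(observe()["time_s"]);print(heights(c,d))
us=[proj(c,[*wpt(l),.045])[0].astype(int) for l in [(-.038,-.06),(-.038,.06),(.038,-.06),(.038,.06)]];print(us)
t=[cv2.resize(im[v-20:v+20,u-20:u+20,::-1],(280,280),interpolation=cv2.INTER_CUBIC) for u,v in us]
cv2.imwrite("pics/p3.png",np.vstack([np.hstack(t[:2]),np.hstack(t[2:])]))
E
```

```text
start 37.7667 1.0020522319098824
contact True 0.0053811338982868925 2.6791080755581964 38.2
cap
[(np.float64(0.1), 2.6), (np.float64(0.7), 5.1), (np.float64(1.2), 5.9), (np.float64(1.8), 8.1), (np.float64(2.3), 8.9), (np.float64(2.8), 9.9), (np.float64(3.3), 11.6), (np.float64(3.8), 12.3), (np.float64(4.4), 13.0), (np.float64(4.9), 14.6), (np.float64(5.4), 15.8), (np.float64(5.9), 17.2), (np.float64(6.4), 18.7)]
peak 18.653445402999893 dropped False t 41.45 z -0.0010681072621396004
42.4833
{(-0.045, 0.07): 37.4, (-0.045, -0.07): 37.5, (-0.02, 0.06): 37.6, (-0.02, -0.06): 37.8, (0.02, 0.065): 37.8, (0.02, -0.065): 37.8, (0.045, 0.07): 175.4, (0.045, -0.07): 175.6, (0, 0.045): 37.4, (0, -0.045): 37.5}
[array([239, 224]), array([397, 224]), array([247, 307]), array([390, 307])]
```

View pics/p3.png

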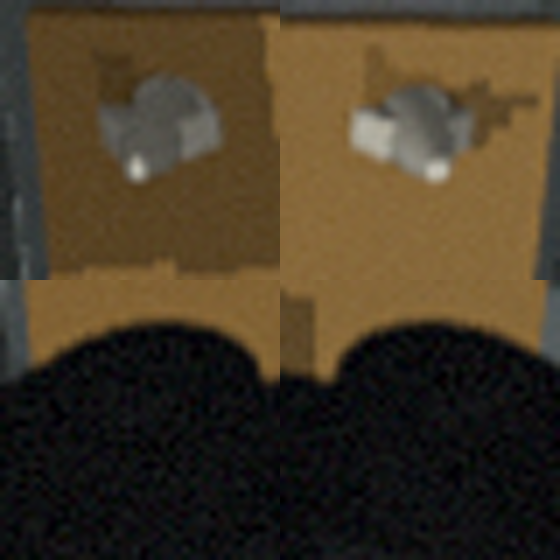

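View pics/w_p3.png

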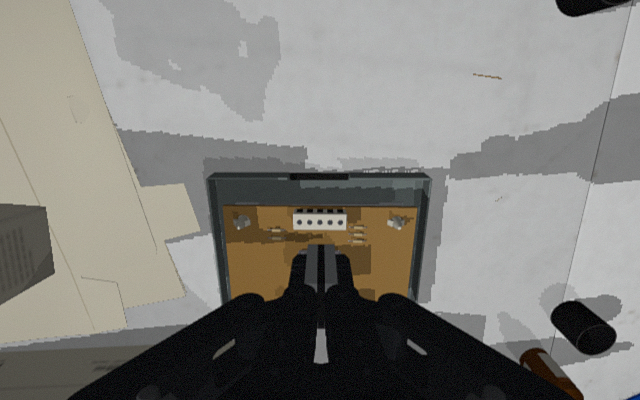

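```bash
python3 -W ignore - <<'E'
from h import *
move_l([*wpt((.02,0)),.14],feed=.3);hold(.05)
c,im,d=snap("wrist","w_fin");print(observe()["time_s"]);print(heights(c,d))
us=[proj(c,[*wpt(l),.045])[0].astype(int) for l in [(-.038,-.06),(-.038,.06),(.038,-.06),(.038,.06)]];print(us)
t=[cv2.resize(im[v-15:v+15,u-15:u+15,::-1],(290,290),interpolation=cv2.INTER_CUBIC) for u,v in us]
cv2.imwrite("pics/fin.png",np.vstack([np.hstack(t[:2]),np.hstack(t[2:])]))
E
```

```text
43.0167
{(-0.045, 0.07): 37.8, (-0.045, -0.07): 37.4, (-0.02, 0.06): 37.5, (-0.02, -0.06): 37.6, (0.02, 0.065): 37.6, (0.02, -0.065): 37.6, (0.045, 0.07): 37.4, (0.045, -0.07): 37.5, (0, 0.045): 37.6, (0, -0.045): 37.5}
[array([246, 123]), array([389, 123]), array([252, 208]), array([383, 208])]
```

View pics/fin.png

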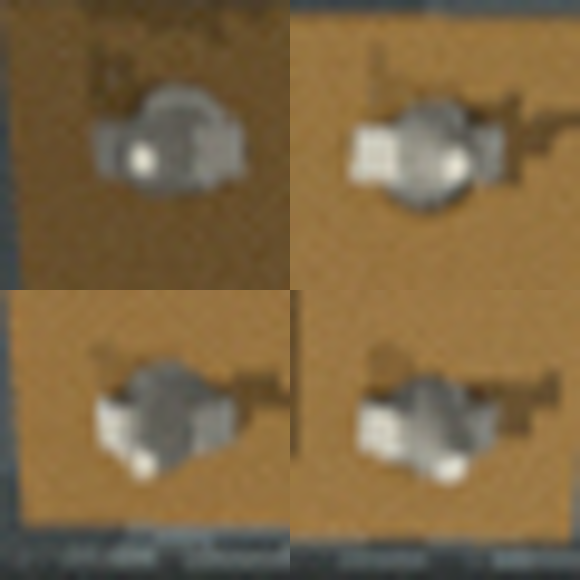

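View pics/w_fin.png

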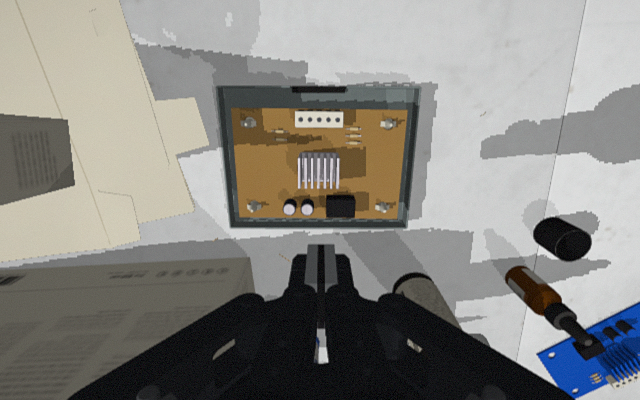

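```bash
python3 -W ignore -c "
from plant import *
job_done();print(observe()['time_s'])"
```

```text
the job is handed in; nothing more can be done
the job is handed in; nothing more can be done
```

The brown board is fitted in the grey base with its connector edge on the cable-notch side, and I handed the job in at about 43 s.

I laid the board over the four posts and pressed beside each hole in the order 1, 2, 4, 3. The highest push I measured was about 18.7 N, against the 25 N limit.

**Last checks:**
- **Barbs:** the final wrist picture shows both barbs sprung out above the board on all four posts.
- **Level:** the board's top read flat within 0.4 mm at ten points, at 37.4 to 37.8 mm. A seated board should read about 39 mm, but the depth reading seems to run about 1 mm low.
- **Clear of everything:** the gripper hung free above the board at hand-in. The force reading returned close to zero between presses.

**What did not go as expected:**
- **First grasp:** it closed above the heat sink, because the fingertips really stand about 30 to 35 mm behind the reported TCP. I found the true height with a gentle touch on the board's bare part, and the board had not moved.
- **Clicks felt:** posts 1 and 4 gave clear force drops, from 10.3 to 6.2 N and from 14.5 to 8.1 N. On post 2 I felt only a small dip, and on post 3 no separate click. It had probably gone through together with post 4, since the board was already about 5 mm lower when I touched it. For these two I rely on the pictured barbs and the level board.
- **Other things on the table:** I did not check their positions one by one. I kept clear of them and felt no unexpected contact.

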